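# Flick the day wheel on the pepper tub round to orange

### The arm

A 7-joint arm with a two-finger parallel gripper is mounted at the origin on the work surface. World frame = base frame: x ahead of the robot, y to its left, z up, the work surface at z = 0. Lengths are in m, angles in rad, forces in N, time in s.
With the tool pointing down it reaches from about 0.4 to 0.9 m from the base axis. Payload 5.5 kg.
Tool frame: the origin (TCP) lies midway between the tips of the shut fingers; the grasp point (between the pads) lies 19 mm behind it (manip.grip_depth is the distance from the TCP to the grasp point, in m); z points along the fingers, x is the direction in which the jaws open and shut, and the axes are right-handed (so a half turn about z gives the same grasp; the last joint's range is limited). The gripper opens to 92 mm and grips with 3 to 60 N. Pads are 19 mm wide; open, the fingers measure 130 mm over their backs; the gripper's body (75 mm by 190 mm) begins 47 mm behind the grasp point.
Start: joints at [1.416, 0.501, -0.427, 1.55, 0.221, 1.138, -0.21], TCP at [0.264, -0.594, 0.227] pointing down, gripper open.
Joint ranges: [-2.88, 2.88], [-0.31, 2.03], [-1.54, 1.56], [0.2, 2.42], [-1.41, 4.55], [0.19, 2.02], [-2.57, 2.57]. Speed limits (rad/s): [2.57, 2.57, 3.14, 3.14, 3.14, 3.14, 3.14].

### API

Orientations are given as a unit quaternion [x, y, z, w].
In Python, from bench import manip, effector, viewer gives the robot as it stands. Calls block until the motion is done:
- manip.move_pose(position, orientation): joint-space move of the TCP to a pose.
- manip.servo_line(position, ori=None, vel=0.15): straight line of the TCP; ori=None keeps the orientation; vel is the mean speed in m/s.
- manip.movej(angles): joint-space move.
- effector.open_jaws() and effector.close(f_grip=None): open the fingers fully, or close them until they stop; f_grip is the grip in N (None keeps the last).
- manip.sleep(seconds).
- manip.solve_ik(position, orientation): joint angles nearest the present ones, or None.
- viewer.get_image(name): name is "side" or "top" or "wrist"; returns the picture (400x640x3 uint8, red, green, blue); there is no depth.
- viewer.get_calibration(name): a dict with "vfov" (degrees; the focal length in pixels is half the picture's height over the tangent of half this angle, whatever the lens; pixels are square), "cx", "cy" (the principal point, pixels), "dist_coeffs" ([k1, k2, p1, p2, k3] as OpenCV has them; the pictures are not rectified), "eye" and "attitude" of the camera in the world. Camera axes: x right, y down, z forward; pixel columns grow to the right and rows downward; lengths in m; the calibration is good to about 2 mm. A picture is of the moment at which its call begins: read the wrist's pose just before it. get_calibration takes no time and is no camera call; for the wrist camera it gives the pose at the moment of the call.
A pose or a line that the arm cannot do raises manip.PlanningError and nothing moves.
- manip.hand_in(): hands the job in, once; it reports no verdict.
Readings, each from a call of its own:
- manip.current_clock(): time.
- manip.current_q(): joint angles.
- manip.current_joint_velocities(): joint speeds.
- manip.current_tau(): joint torques, N m.
- manip.current_tool_pos(): TCP position.
- manip.current_tcp_rot(): TCP orientation.
- manip.current_force(): force on the tool from outside, world axes, zero at the start.
- manip.current_wrist_torque(): the same for the moment, N m.
- manip.current_finger_gap(): finger opening in m.
Only numpy, scipy, OpenCV 4.12 (cv2) and the standard library are available. Lean on these libraries where they do the work, as an engineer would, in place of code of your own. Each camera call takes 0.05 s, during which the arm holds its last target.

### The job

Mark the white-lidded tub of cut peppers for the orange day: with a fingertip, gently flick the edge of the day wheel on its lid clockwise (seen from above), click by click, until the orange dot rests at the black arrowhead on the lid, without running past it. Do not lift the tub or push it out of its place, and leave the blue-lidded tub with its own wheel and everything else alone.

Things in the scene. Friction and masses are not known exactly. Their poses are not given: they have to be found in the camera images.
- pepper_tub: loose square food tub (0.8 to 1.05 kg) with clear walls, orange-yellow pepper strips inside and a white lid: lid 164 x 164 mm, flat top 82 mm above the counter; body below it 148 x 148 mm. Origin: centre of the underside
- pepper_tub_arrow (a point): tip of the black arrowhead printed on the white lid (flat, no obstacle), 65 mm from the wheel's axis in the tub's +x direction, pointing at the wheel
- pepper_tub_axis (a point): on the upright axis of the grey day wheel, over the lid's centre, at the wheel's top face, 108 mm above the counter. The wheel lies flat, 92 to 108 mm above the counter (10 mm over the lid): a disc of 43 mm radius with six lobes 60 degrees apart, 14 mm wide, round-ended, reaching to 63 mm radius, each with a coloured 18 mm dot; gaps of 42 mm between lobe ends
- day_wheel (a joint): wheel angle q, rad; grows clockwise seen from above. Rests (clicks) at q = n*pi/3, one lobe at the arrowhead: n=0 white, 1 blue, 2 green, 3 purple, 4 orange (q = 4.189), 5 yellow. Lobe n points to angle n*pi/3 - q from the tub's +x, counter-clockwise positive. Starts at n = 0, 1 or 2. Short of half a click it springs back, beyond it springs on; takes about 2 N at a lobe's end
- day_wheel_orange (a point): centre of the orange dot, on top of its lobe, 50 mm from the wheel's axis
- bean_tub: the other tub, of the same make and size, green beans inside, blue lid with the same kind of wheel; leave it alone. Origin: centre of the underside
- bean_wheel_orange (a point): centre of the orange dot on the blue-lidded tub's wheel, 50 mm from that wheel's axis
- pepper: whole orange pepper, 76 mm across and 88 mm high, standing on the white 14 mm chopping board that lies at the far side; origin at its underside
- glove_box: cardboard glove box, white and purple, 120 x 230 x 70 mm; origin centre of its underside
- jug: white plastic jug with a blue cap, 120 mm across, 188 mm high, handle to its +y; origin centre of its underside
- mug: blue mug, 80 mm across, 92 mm high, handle to its +y; origin centre of its underside
- jar: amber glass jar with a steel cap, 60 mm across, 100 mm high; origin centre of its underside
- spoon: wooden spoon lying flat, 260 mm long along its own x
Things that resemble listed ones, but are neither listed nor needed, are in the scene too. Leave any pink or red look-alike of the pepper_tub alone.

How it is judged:
By the outcome, as a careful person would: the job done as asked, in the order asked, and still so for the second after the job is handed in, with the robot touching nothing.
It also fails if it takes over 58 s, if anything falls off the work surface, if the arm or the gripper's body presses on something with over 40 N, if the wrist force passes 120 N, or if a joint passes its speed limit or range.

## Working session

There is one attempt and no reset: what is moved stays moved. The work goes in short steps, each a Python script; the robot and the scene stay as the last script left them, time stands still between calls to the robot, and variables do not carry over. Pictures are saved under pics/ and viewed, and the job is handed in when it is done.

```bash
mkdir -p pics; ls; python3 - <<'E'
from bench import manip, effector, viewer
import cv2
for n in ["side","top","wrist"]:
    print(n, viewer.get_calibration(n))
    cv2.imwrite(f"pics/{n}0.png", viewer.get_image(n)[:,:,::-1])
print(manip.current_clock(), manip.current_tool_pos(), manip.current_tcp_rot(), manip.current_finger_gap())
E
```

```text
pics
side {'vfov': 53.83113723400235, 'cx': 316.5253063024836, 'cy': 191.96361172818206, 'dist_coeffs': array([-0.00975915,  0.        ,  0.        ,  0.        ,  0.        ]), 'eye': array([0.0219132 , 0.67012979, 1.01940046]), 'attitude': array([-0.29004967,  0.88764208, -0.3374438 ,  0.11871991])}
top {'vfov': 43.70030460880223, 'cx': 321.3769549358261, 'cy': 195.54380930102914, 'dist_coeffs': array([0.04966104, 0.        , 0.        , 0.        , 0.        ]), 'eye': array([3.16500014e-01, 1.03330763e-03, 1.69072791e+00]), 'attitude': array([-0.70046168,  0.71052376, -0.04777658,  0.04718921])}
wrist {'vfov': 66.14013883312735, 'cx': 321.1265616485112, 'cy': 194.04537305872375, 'dist_coeffs': array([0.01117856, 0.        , 0.        , 0.        , 0.        ]), 'eye': array([ 0.32758205, -0.56640598,  0.38324524]), 'attitude': array([ 0.83142098, -0.53998144, -0.0722521 ,  0.10926498])}
0.15 [ 0.26345794 -0.59362147  0.22591062] [ 8.38372097e-01 -5.45097829e-01 -6.30838135e-04 -4.30773763e-04] 0.09153061985543447
```

View pics/top0.png

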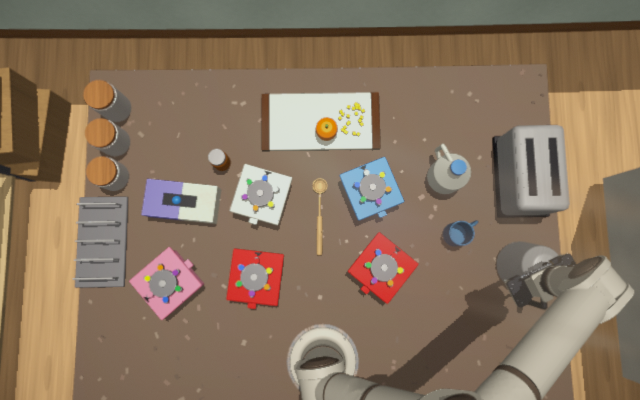

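View pics/side0.png

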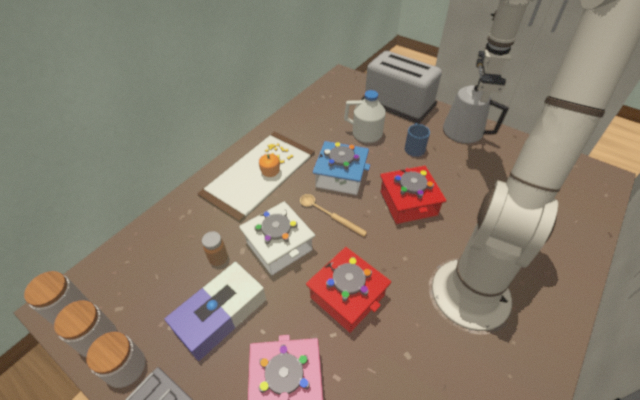

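View pics/wrist0.png

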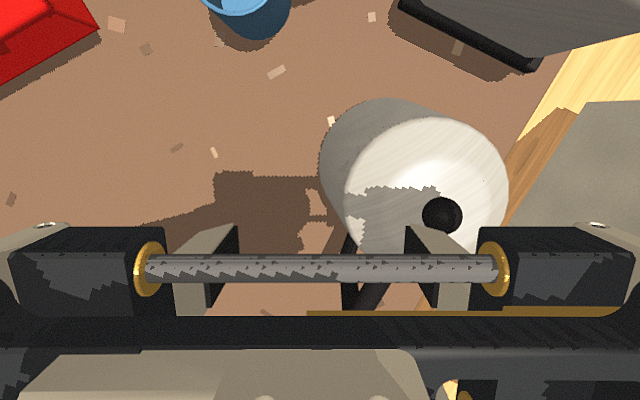

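Tubs that could be confused, in the top view: white lid (261,194), blue (372,188), red (255,277) and (383,267), pink (166,283). I choose the white one; next is a close crop and measurement.

```bash
cat > h.py <<'E'
import numpy as np, cv2
from scipy.spatial.transform import Rotation as R
def rays(cal,uv):
    f=200/np.tan(np.radians(cal['vfov'])/2)
    K=np.array([[f,0,cal['cx']],[0,f,cal['cy']],[0,0,1]])
    p=cv2.undistortPoints(np.array(uv,float).reshape(-1,1,2),K,cal['dist_coeffs'])[:,0]
    return R.from_quat(cal['attitude']).apply(np.c_[p,np.ones(len(p))])
def onplane(cal,uv,z):
    d=rays(cal,uv); return cal['eye']+d*((z-cal['eye'][2])/d[:,2])[:,None]
def proj(cal,P):
    f=200/np.tan(np.radians(cal['vfov'])/2)
    K=np.array([[f,0,cal['cx']],[0,f,cal['cy']],[0,0,1]])
    r=R.from_quat(cal['attitude']).inv()
    return cv2.projectPoints(np.array(P,float).reshape(-1,1,3),r.as_rotvec(),-r.apply(cal['eye']),K,cal['dist_coeffs'])[0][:,0]
E
python3 - <<'E'
from h import *
from bench import viewer
t=cv2.imread('pics/top0.png');s=cv2.imread('pics/side0.png')
a=cv2.resize(t[155:235,220:300],(560,560),interpolation=cv2.INTER_CUBIC)
cv2.imwrite('pics/c1.png',a)
cv2.imwrite('pics/c2.png',cv2.resize(s[190:280,230:320],(560,560),interpolation=cv2.INTER_CUBIC))
c=viewer.get_calibration('top')
print(onplane(c,[(261,194)],.082), onplane(c,[(322,360)],0))
E
```

```text
[[0.54188621 0.19449878 0.082     ]] [[0.00445488 0.00366571 0.        ]]
```

View pics/c1.png

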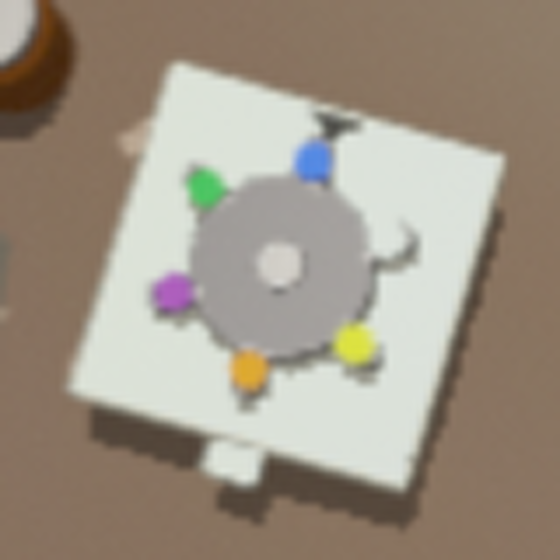

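View pics/c2.png

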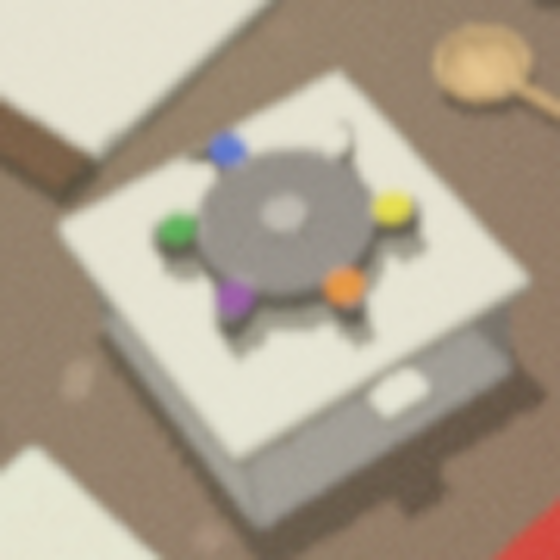

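The crop shows a white lid, with the arrow at about (267,173) in the full top view and blue resting at it (n=1). Green comes next on the counter-clockwise side, so orange needs 3 clockwise clicks. Now the exact measurement in two views.

```bash
cat > meas.py <<'E'
from h import *
HUE={'blue':(100,122,60),'green':(45,80,60),'purple':(135,160,60),'orange':(8,22,120),'yellow':(24,36,120)}
N={'white':0,'blue':1,'green':2,'purple':3,'orange':4,'yellow':5}
def dots(cal,img,c0,r=0.085,z=.108):
    hsv=cv2.cvtColor(img,cv2.COLOR_BGR2HSV).astype(int)
    vv,uu=np.mgrid[0:400,0:640]
    P=onplane(cal,np.c_[uu.ravel(),vv.ravel()],z)
    near=(np.hypot(P[:,0]-c0[0],P[:,1]-c0[1])<r).reshape(400,640)
    out={}
    for k,(a,b,s) in HUE.items():
        m=(near&(hsv[...,0]>=a)&(hsv[...,0]<=b)&(hsv[...,1]>=s+20)&(hsv[...,2]>70)).astype(np.uint8)
        n,l,st,ce=cv2.connectedComponentsWithStats(m)
        if n<2: continue
        i=1+np.argmax(st[1:,4]); 
        out[k]=(onplane(cal,[ce[i]],z)[0,:2],st[i,4],ce[i].round(1))
    return out
def fit(d):
    # dots at c+0.05*[cos(a+n60)...] : rigid fit
    ks=list(d); src=np.array([[.05*np.cos(N[k]*np.pi/3),.05*np.sin(N[k]*np.pi/3)] for k in ks]); dst=np.array([d[k][0] for k in ks])
    A=[];b=[]
    for s,t in zip(src,dst):
        A+= [[1,0,s[0],-s[1]],[0,1,s[1],s[0]]]; b+=list(t)
    x=np.linalg.lstsq(np.array(A),np.array(b),rcond=None)[0]
    return x[:2],np.degrees(np.arctan2(x[3],x[2])),np.hypot(x[2],x[3])*.05,(np.array(A)@x-b).reshape(-1,2)
E
python3 - <<'E'
from meas import *
from bench import viewer
for n in ['top','side']:
    c=viewer.get_calibration(n); im=cv2.imread(f'pics/{n}0.png')
    d=dots(c,im,(.542,.194))
    for k in d: print(n,k,d[k])
    print(fit(d))
    if n=='top':
        m=cv2.inRange(cv2.cvtColor(im,cv2.COLOR_BGR2HSV),(0,0,175),(180,45,255))
        m[:,:225]=0;m[:,298:]=0;m[:160]=0;m[232:]=0
        m=cv2.morphologyEx(m,cv2.MORPH_OPEN,np.ones((11,11)))if 0 else m
        cs=max(cv2.findContours(m,cv2.RETR_EXTERNAL,cv2.CHAIN_APPROX_NONE)[0],key=cv2.contourArea)
        P=onplane(c,cs[:,0],.082)[:,:2].astype(np.float32)
        print('lid',cv2.minAreaRect(P))
    print('arrow',onplane(c,[(220+335/7,155+125/7)],.082) if n=='top' else '')
E
```

```text
top blue (array([0.59081902, 0.18118908]), np.int32(25), array([264.2, 177.8]))
top green (array([0.57997238, 0.2303942 ]), np.int32(20), array([248.8, 181.3]))
top purple (array([0.53135716, 0.24478378]), np.int32(19), array([244.3, 196.4]))
top orange (array([0.49532605, 0.21001137]), np.int32(17), array([255.1, 207.4]))
top yellow (array([0.50577617, 0.16204622]), np.int32(17), array([270.2, 203.9]))
(array([0.54290731, 0.1959083 ]), np.float64(-76.99978627473885), np.float64(0.050169021844598954), array([[ 6.52183692e-05,  5.13954175e-05],
       [-3.73899152e-04, -2.70576069e-04],
       [ 2.64389730e-04,  7.66964232e-06],
       [-3.95675362e-04,  5.64754181e-04],
       [ 4.39966415e-04, -3.53243173e-04]]))
lid ((0.535412073135376, 0.19930222630500793), (0.16481861472129822, 0.17981530725955963), 73.13374328613281)
arrow [[0.61142903 0.17220632 0.082     ]]
side blue (array([0.59060061, 0.17801879]), np.int32(17), array([265.9, 213.6]))
side green (array([0.57662256, 0.22778652]), np.int32(20), array([258.1, 226.7]))
side purple (array([0.52938994, 0.24091708]), np.int32(15), array([267.4, 237.6]))
side orange (array([0.4938312 , 0.20684676]), np.int32(20), array([284.8, 235.6]))
side yellow (array([0.50288978, 0.15950785]), np.int32(14), array([292.8, 223.4]))
(array([0.54095684, 0.19284397]), np.float64(-76.81026184082914), np.float64(0.05018091218771509), array([[-0.0016072 ,  0.0003127 ],
       [ 0.00092074, -0.0005979 ],
       [ 0.0001168 ,  0.00078402],
       [-0.00091093,  0.0005097 ],
       [ 0.00148059, -0.00100852]]))
arrow
```

Both views agree within 3.5 mm: axis about (0.542, 0.1945), dot radius 50.2 mm as given, tub +x at -17°. The lid edge angle of 73.1° matches that yaw. Next I check the IK options and look at the shut fingertips from a hover.

```bash
cat >> h.py <<'E'
C=np.array([.5420,.1945]); YAW=-17.0
def quat(jaw): return (R.from_euler('z',jaw,degrees=True)*R.from_euler('x',180,degrees=True)).as_quat()
def pt(mid,X,Y,z):
    m=np.radians(mid); e=np.array([np.cos(m),np.sin(m)]); t=np.array([-e[1],e[0]])
    return np.r_[C+X*e+Y*t,z]
E
python3 - <<'E'
from h import *
from bench import manip, effector, viewer
np.set_printoptions(precision=2,suppress=True)
for k in range(6):
    mid=YAW-22+60*k
    for f in (0,180):
        qs=[manip.solve_ik(pt(mid,.069,y,z),quat(mid+f)) for y,z in((.043,.15),(.043,.096),(-.001,.096))]
        print(mid,f,[q if q is None else np.array(q) for q in qs])
E
```

```text
-39.0 0 [array([ 0.33,  0.78, -1.01,  1.61,  0.7 ,  1.16, -1.52]), array([ 0.26,  0.79, -0.88,  1.64,  0.69,  1.05, -1.51]), array([ 0.33,  0.74, -0.88,  1.74,  0.67,  1.  , -1.48])]
-39.0 180 [array([ 0.45,  0.97, -1.31,  1.6 ,  0.96,  1.34,  1.46]), array([ 0.45,  1.07, -1.31,  1.63,  1.07,  1.31,  1.41]), array([ 0.53,  1.02, -1.31,  1.73,  1.04,  1.26,  1.42])]
21.0 0 [array([ 0.31,  0.92, -1.25,  1.61,  0.9 ,  1.29, -0.73]), array([ 0.17,  0.81, -0.93,  1.65,  0.73,  1.06, -0.62]), array([ 0.15,  0.74, -0.78,  1.65,  0.6 ,  1.  , -0.47])]
21.0 180 [array([ 0.33,  0.96, -1.31,  1.61,  0.95,  1.33,  2.38]), array([ 0.33,  1.06, -1.31,  1.64,  1.06,  1.31,  2.33]), array([-1.1 ,  0.93,  1.13,  1.7 , -0.92,  1.14, -2.47])]
81.0 0 [array([ 0.34,  0.85, -1.3 ,  1.79,  0.88,  1.23,  0.19]), array([ 0.2 ,  0.75, -1.02,  1.83,  0.76,  1.01,  0.28]), array([ 0.22,  0.82, -1.03,  1.74,  0.8 ,  1.07,  0.33])]
81.0 180 [array([-0.54,  0.42,  0.01,  1.82, -0.01,  0.9 , -2.25]), array([-0.54,  0.5 ,  0.01,  1.85, -0.01,  0.79, -2.25]), array([-0.5 ,  0.55,  0.01,  1.76, -0.01,  0.83, -2.21])]

[... 403 characters left out ...]
,  2.01, -0.56,  0.94, -2.56]), array([-1.  ,  0.55,  0.87,  2.04, -0.58,  0.82, -2.56]), array([ 0.55,  0.85, -1.3 ,  2.  ,  0.94,  1.1 ,  2.32])]
201.0 180 [array([ 0.62,  0.64, -1.22,  1.95,  0.7 ,  1.06, -0.55]), array([ 0.51,  0.65, -1.05,  1.99,  0.72,  0.93, -0.56]), array([ 0.42,  0.65, -1.05,  2.  ,  0.72,  0.92, -0.64])]
261.0 0 [array([ 0.41,  0.61, -0.9 ,  1.77,  0.55,  1.03, -2.42]), array([ 0.31,  0.64, -0.76,  1.81,  0.54,  0.91, -2.42]), array([ 0.33,  0.59, -0.79,  1.91,  0.54,  0.87, -2.47])]
261.0 180 [array([ 0.38,  0.59, -0.84,  1.77,  0.51,  1.01,  0.75]), array([ 0.41,  0.71, -0.91,  1.81,  0.67,  0.97,  0.63]), array([ 0.34,  0.59, -0.8 ,  1.91,  0.55,  0.87,  0.67])]
```

```bash
python3 - <<'E'
from h import *
from bench import manip, effector, viewer
p=np.array(manip.current_tool_pos()); p[2]=.36
manip.servo_line(p,vel=.25)
effector.close(10)
mid=YAW-22+300
manip.move_pose(pt(mid,.069,.043,.30),quat(mid+180))
manip.servo_line(pt(mid,.069,.043,.16),vel=.2)
print(manip.current_clock(),manip.current_tool_pos(),pt(mid,.069,.043,.16),manip.current_finger_gap(),manip.current_force())
for n in['side','wrist','top']:
    im=viewer.get_image(n)[:,:,::-1]; cv2.imwrite(f'pics/{n}1.png',im)
    if n=='side': cv2.imwrite('pics/side1c.png',cv2.resize(im[130:280,200:400],(800,600),interpolation=cv2.INTER_CUBIC))
E
```

```text
5.8667 [0.57434752 0.12020701 0.16119049] [0.57367662 0.11962282 0.16      ] 0.00060594314084954 [-0.82334181  0.79528428  0.49816148]
```

View pics/side1c.png

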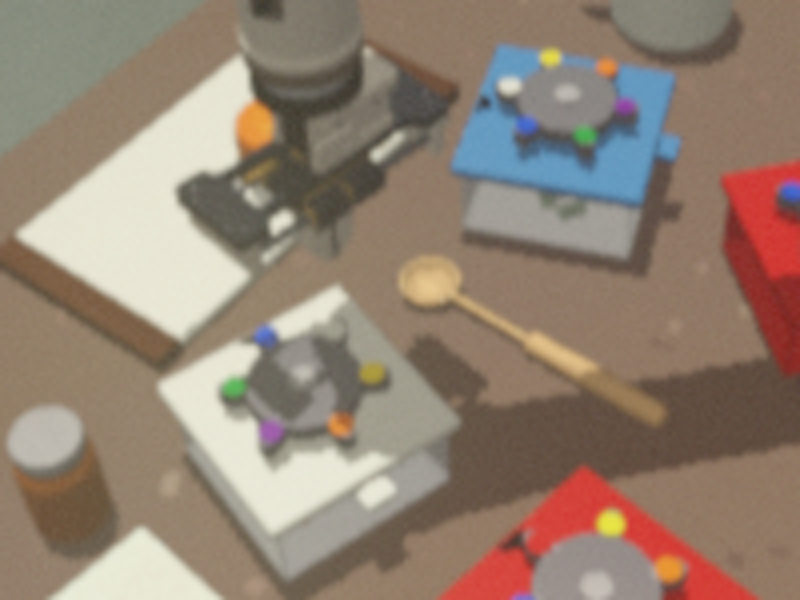

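View pics/wrist1.png

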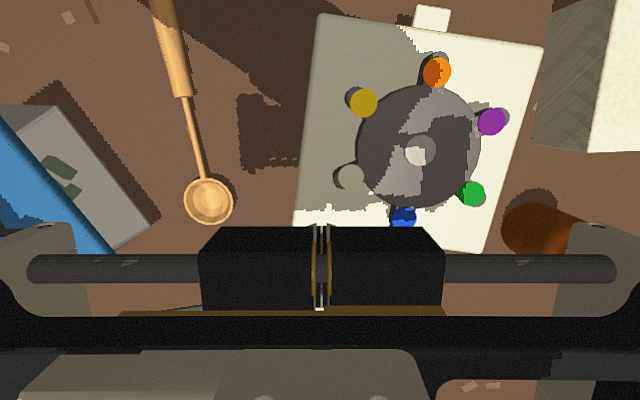

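The wrist view shows the shut fingers at about (320,265), and the side crop shows the wheel still with blue at the arrow. I still need to know how wide the tips are.

```bash
python3 - <<'E'
from h import *
from bench import manip, viewer
T=np.array(manip.current_tool_pos()); Rt=R.from_quat(manip.current_tcp_rot())
w=viewer.get_calibration('wrist'); s=viewer.get_calibration('side')
for z in (0,-.019,-.04,-.066):
  L=[(x,y,z) for x in(-.019,0,.019) for y in (-.0095,.0095)]
  P=Rt.apply(L)+T
  print(z,'wrist',proj(w,P).round().tolist()); print('  side',proj(s,P).round(1).tolist())
im=cv2.imread('pics/side1.png')
cv2.imwrite('pics/s1z.png',cv2.resize(im[165:205,250:310],(780,520),interpolation=cv2.INTER_CUBIC))
im=cv2.imread('pics/wrist1.png')
cv2.imwrite('pics/w1z.png',cv2.resize(im[215:325,260:380],(600,550),interpolation=cv2.INTER_CUBIC))
E
```

```text
0 wrist [[288.0, 225.0], [289.0, 257.0], [323.0, 225.0], [322.0, 257.0], [357.0, 225.0], [356.0, 257.0]]
  side [[288.1, 190.4], [283.8, 187.0], [283.2, 193.8], [278.9, 190.4], [278.3, 197.3], [274.0, 193.8]]
-0.019 wrist [[284.0, 239.0], [285.0, 274.0], [323.0, 239.0], [323.0, 274.0], [362.0, 239.0], [361.0, 274.0]]
  side [[287.6, 186.0], [283.3, 182.7], [282.7, 189.4], [278.4, 186.0], [277.7, 192.9], [273.4, 189.5]]
-0.04 wrist [[278.0, 259.0], [279.0, 299.0], [323.0, 259.0], [323.0, 299.0], [368.0, 259.0], [367.0, 299.0]]
  side [[287.1, 181.0], [282.8, 177.7], [282.1, 184.5], [277.8, 181.1], [277.1, 188.0], [272.7, 184.5]]
-0.066 wrist [[267.0, 295.0], [269.0, 342.0], [323.0, 295.0], [323.0, 342.0], [380.0, 295.0], [377.0, 342.0]]
  side [[286.5, 174.7], [282.1, 171.3], [281.4, 178.1], [277.0, 174.7], [276.2, 181.7], [271.8, 178.2]]
```

View pics/s1z.png

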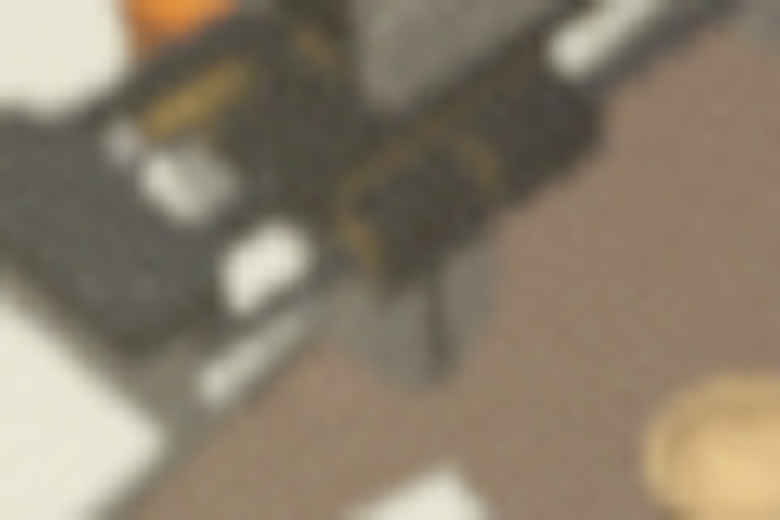

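View pics/w1z.png

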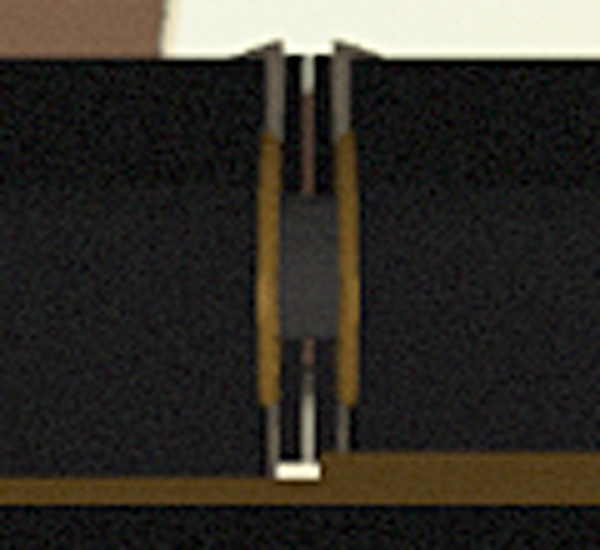

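At the tip the shut fingers are about ±7.5 mm thick in the jaw direction (wrist rows at about 225) and 19 mm wide, so I set the radial centre at 59 mm. First flick:

```bash
cat > flick.py <<'E'
from meas import *
from bench import manip, effector, viewer
import sys
tag=sys.argv[1]; Yend=float(sys.argv[2]); X=.059
mid=YAW-22+300
f0=np.array(manip.current_force())
manip.servo_line(pt(mid,X,.043,.15),vel=.2)
manip.servo_line(pt(mid,X,.043,.096),vel=.1)
f=np.array(manip.current_force())-f0; print('down',f.round(2),np.array(manip.current_tool_pos())-pt(mid,X,.043,.096))
if abs(f[2])<4:
    for y in np.linspace(.022,Yend,4):
        manip.servo_line(pt(mid,X,y,.096),vel=.04)
        print(round(y,4),(np.array(manip.current_force())-f0).round(2))
    manip.sleep(.3)
manip.servo_line(pt(mid,X,Yend,.15),vel=.12)
manip.servo_line(pt(mid,.11,.043,.19),vel=.2)
print(manip.current_clock())
for n in['side','wrist']:
    im=viewer.get_image(n)[:,:,::-1].copy(); c=viewer.get_calibration(n); cv2.imwrite(f'pics/{n}_{tag}.png',im)
    if n=='side': cv2.imwrite(f'pics/sc_{tag}.png',cv2.resize(im[190:290,220:340],(720,600),interpolation=cv2.INTER_CUBIC))
    d=dots(c,im,C)
    print(n,{k:(d[k][1],d[k][0].round(4).tolist()) for k in d}); 
    if len(d)>2:
        x=fit(d); print(x[0],'angle0',x[1],'q/click',((YAW-x[1])%360)/60,x[2],np.abs(x[3]).max())
E
python3 flick.py a -.001
```

```text
down [0.31 0.43 0.67] [-3.49254163e-05  3.43594902e-04 -6.60163675e-05]
0.022 [0.62 1.06 0.92]
0.0143 [ 0.57 -0.64  0.94]
0.0067 [-0.92 -0.58  1.58]
-0.001 [-1.58 -1.66  2.03]
10.1
side {'blue': (np.int32(18), [0.5506, 0.1443]), 'green': (np.int32(19), [0.5898, 0.1784]), 'purple': (np.int32(12), [0.5759, 0.2283]), 'orange': (np.int32(20), [0.5293, 0.241]), 'yellow': (np.int32(20), [0.4932, 0.2083])}
[0.54044804 0.19322942] angle0 -136.9830604321826 q/click 1.9997176738697102 0.050015523103857346 0.0015252101546506802
wrist {'blue': (np.int32(429), [0.5515, 0.1445]), 'green': (np.int32(379), [0.5885, 0.1785]), 'purple': (np.int32(391), [0.5775, 0.2272]), 'orange': (np.int32(482), [0.5295, 0.2422]), 'yellow': (np.int32(528), [0.4928, 0.2082])}
[0.54060421 0.19332627] angle0 -137.31461443414528 q/click 2.0052435739024213 0.05008523949426879 0.0001402424702119376
```

One click gained (q/click = 2.00, wheel axis unmoved within 0.6 mm). Second flick:

```bash
python3 flick.py b -.001
```

```text
down [-0.62  0.27  0.3 ] [-4.48954301e-05  2.93528866e-04 -6.38040453e-05]
0.022 [-0.65  1.02  1.58]
0.0143 [-0.9   0.56  1.06]
0.0067 [-2.    0.01  1.7 ]
-0.001 [-1.5   0.07  0.79]
14.5083
side {'blue': (np.int32(22), [0.5027, 0.161]), 'green': (np.int32(17), [0.5496, 0.1437]), 'purple': (np.int32(11), [0.5893, 0.179]), 'orange': (np.int32(16), [0.5761, 0.2279]), 'yellow': (np.int32(17), [0.5286, 0.241])}
[0.5397037  0.19355001] angle0 162.54355897737562 q/click 3.007607350377073 0.05010991813063162 0.0017700756380149008
wrist {'blue': (np.int32(494), [0.5033, 0.1599]), 'green': (np.int32(436), [0.5508, 0.1448]), 'purple': (np.int32(370), [0.5879, 0.1786]), 'orange': (np.int32(401), [0.5771, 0.2274]), 'yellow': (np.int32(483), [0.5292, 0.2425])}
[0.54012107 0.19367727] angle0 162.4542777322878 q/click 3.0090953711285366 0.05002139493101398 0.00011290735015268005
```

View pics/sc_b.png

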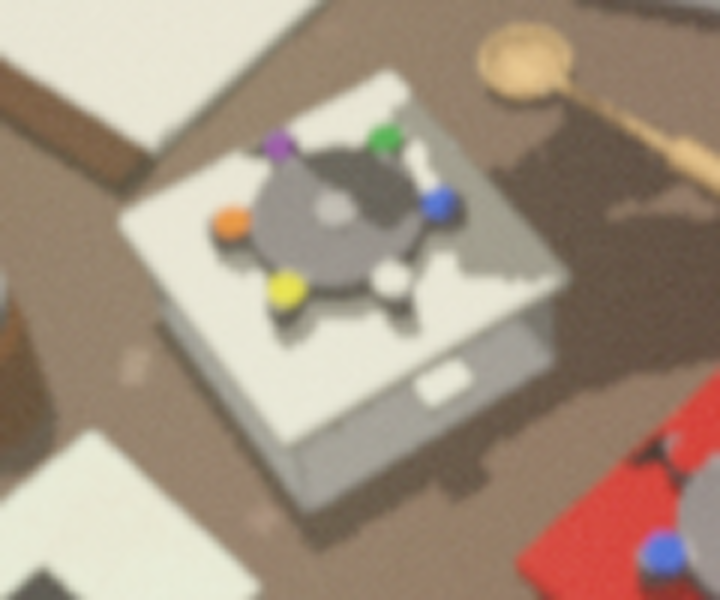

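The crop shows purple at the arrow (280,147) with orange next (232,223), so q/click = 3.0. The tub has crept less than 1 mm. Last flick:

```bash
python3 flick.py c -.001; python3 - <<'E'
from meas import *
from bench import manip, viewer
p=np.array(manip.current_tool_pos())
manip.servo_line(np.r_[p[:2],.30],vel=.2)
manip.move_pose([.42,-.15,.36],manip.current_tcp_rot())
c=viewer.get_calibration('top'); im=viewer.get_image('top')[:,:,::-1].copy(); cv2.imwrite('pics/top_end.png',im)
a=cv2.resize(im[155:235,220:300],(560,560),interpolation=cv2.INTER_CUBIC); cv2.imwrite('pics/topc_end.png',a)
x=fit(dots(c,im,C)); print('top',x[0],x[1],((YAW-x[1])%360)/60,x[2]); print(manip.current_clock(),manip.current_tool_pos())
E
```

```text
down [ 0.23 -0.58  0.8 ] [-2.38667808e-05  3.08124750e-04 -3.23540402e-05]
0.022 [ 0.7  -1.55 -0.29]
0.0143 [-0.26 -1.19  0.34]
0.0067 [-1.36 -0.97  1.  ]
-0.001 [-2.34 -0.99  0.61]
18.9167
side {'blue': (np.int32(26), [0.4929, 0.2083]), 'green': (np.int32(24), [0.5016, 0.1609]), 'purple': (np.int32(11), [0.549, 0.1456]), 'orange': (np.int32(14), [0.5888, 0.1789]), 'yellow': (np.int32(12), [0.575, 0.2279])}
[0.53928702 0.19406376] angle0 102.41737968668824 q/click 4.009710338555196 0.04980426651501174 0.0019863250141884947
wrist {'blue': (np.int32(528), [0.492, 0.2093]), 'green': (np.int32(495), [0.5027, 0.1604]), 'purple': (np.int32(416), [0.55, 0.1451]), 'orange': (np.int32(382), [0.5873, 0.1785]), 'yellow': (np.int32(403), [0.5768, 0.2276])}
[0.53964391 0.19395259] angle0 102.0928933091528 q/click 4.015118444847453 0.050015001668062324 0.00016826427612426365
top [0.54124316 0.19710887] 102.04644173259338 4.0158926377901105 0.04998512701498537
20.85 [ 0.42034696 -0.14903866  0.3597624 ]
```

View pics/topc_end.png

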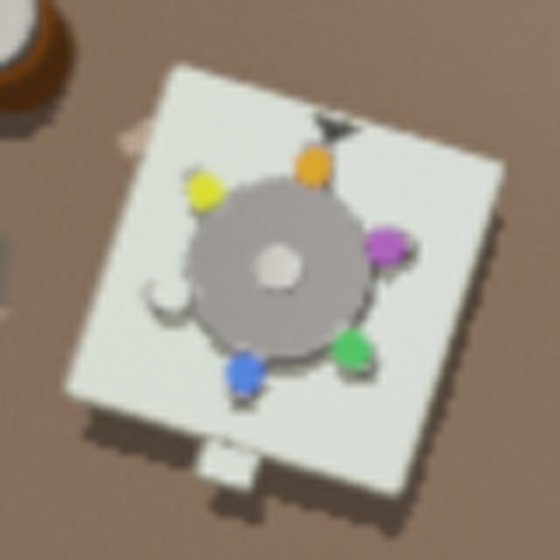

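View pics/top_end.png

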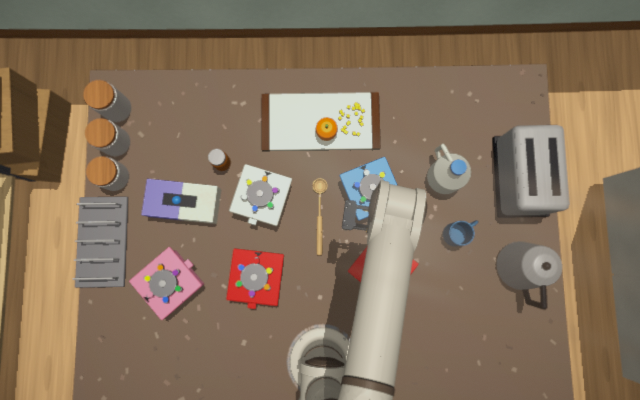

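The orange dot sits at the arrowhead (crop 314,165 against arrow 335,127). The tub moved only about 2 mm and turned about 1°, and everything else is where it was. The arm is clear, so I'm handing in.

```bash
python3 - <<'E'
from bench import manip
print(manip.current_force()); manip.hand_in(); print(manip.current_clock())
E
```

```text
[ 1.3754355  -0.03814422  0.63971186]
the job is handed in; nothing more can be done
the job is handed in; nothing more can be done
```

The orange dot now rests at the black arrowhead on the white-lidded tub. I turned its wheel clockwise from blue (n=1) with three gentle single-click flicks of the shut fingertips, then moved the arm clear and handed in at about 21 s.

- **Wheel position:** all three cameras read 4.01–4.02 clicks, i.e. n=4 (orange). The 0.01–0.02 excess fits the tub having turned slightly, since the readings assume its starting angle.
- **Tub:** it crept about 2 mm and turned about 1° over the three flicks. It was never lifted.
- **Forces:** readings stayed at or below about 3 N, noise included. I read them only between motion steps, so a brief peak within a step could have been missed.
- **Other items:** none looked disturbed in the last top view. The arm partly covered the blue tub and one red tub in that picture, but the fingers never went near either.
- **Disagreement:** the top and side cameras differ by about 3.5 mm on where the wheel's axis is. That is about what the calibration allows, and I used the middle value.

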